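Fetch the measuring cup from behind the dressing bottles

TASK

The yellow measuring cup is boxed in behind the three dressing bottles. First stand all three bottles on the wooden board, then fetch the cup and nest it upright and fully home in the blue beaker, which stays where it stands; only then stand each bottle back near the middle of the coaster that matches its stopper, wholly on it. Keep the bottles upright throughout.

Things in the scene. Friction and masses are not known exactly. Their poses are not given: they have to be found in the camera images.
- bottle_oil: yellow-green olive-oil bottle with a green stopper, loose, about 350 g, 180 mm tall: body 48 mm in diameter up to 122 mm, shoulder tapering to a neck 25 mm in diameter from 142 to 168 mm, then a stopper 27 mm in diameter up to 180 mm (a thin wire loop lies over it). Origin: centre of the underside; z up along the bottle. At the start it stands on the green coaster, near its centre.
- bottle_vinegar: red vinegar bottle with a red stopper, loose, about 350 g, 180 mm tall: body 48 mm in diameter up to 122 mm, shoulder tapering to a neck 25 mm in diameter from 142 to 168 mm, then a stopper 27 mm in diameter up to 180 mm (a thin wire loop lies over it). Origin: centre of the underside; z up along the bottle. At the start it stands on the red coaster, near its centre.
- bottle_soy: dark brown soy-sauce bottle with a white stopper, loose, about 350 g, 180 mm tall: body 48 mm in diameter up to 122 mm, shoulder tapering to a neck 25 mm in diameter from 142 to 168 mm, then a stopper 27 mm in diameter up to 180 mm (a thin wire loop lies over it). Origin: centre of the underside; z up along the bottle. At the start it stands on the white coaster, near its centre.
- coaster_oil: green round coaster, 72 mm in diameter, 4 mm thick, fixed on the steel tray (tray top 8 mm above the counter). Origin: centre of its underside, so the bottle's foot stands 4 mm above it.
- coaster_vinegar: red round coaster, 72 mm in diameter, 4 mm thick, fixed on the steel tray (tray top 8 mm above the counter). Origin: centre of its underside, so the bottle's foot stands 4 mm above it.
- coaster_soy: white round coaster, 72 mm in diameter, 4 mm thick, fixed on the steel tray (tray top 8 mm above the counter). Origin: centre of its underside, so the bottle's foot stands 4 mm above it.
- cup: yellow tapered open measuring cup, loose, about 60 g, 80 mm tall, outside diameter 42 mm at the foot and 62 mm at the rim, wall 2.5 mm. It stands upright on the steel tray (200 by 220 mm, top 8 mm above the counter) behind the three bottles, about 68 mm from each; salt and pepper shakers stand at the tray's far corners. Origin: centre of its underside; z up.
- beaker: blue tapered open beaker, loose, about 150 g, standing upright on the counter, 50 mm tall, outside diameter 53 mm at the foot and 69 mm at the rim, wall 3 mm, floor 5 mm thick. The cup fits in with about 2 to 3 mm of play all round and, fully home, stands on the beaker's floor with 35 mm of it above the beaker's rim. Origin: centre of its underside; z up.
- board: brown wooden cutting board, fixed, empty, 160 mm (its x) by 250 mm (its y), 18 mm thick. Origin: centre of its underside, on the counter; z up, so its top is 18 mm above the origin.

How it is judged:
By the outcome, as a careful person would: the job done as asked, in the order asked, and still so for the second after the job is handed in, with the robot touching nothing.
It also fails if it takes over 144 s, if anything falls off the work surface, if the arm or the gripper's body presses on something with over 40 N, if the wrist force passes 120 N, or if a joint passes its speed limit or range.

ROBOT

A 7-joint arm with a two-finger parallel gripper is mounted at the origin on the work surface. World frame = base frame: x ahead of the robot, y to its left, z up, the work surface at z = 0. Lengths are in m, angles in rad, forces in N, time in s.
With the tool pointing down it reaches from about 0.4 to 0.875 m from the base axis. Payload 19.3 kg.
Tool frame: the origin (TCP) lies between the finger pads; the fingertips stand bot.tcp_to_tips ahead of it and the grasp point (between the pads) is the TCP (bot.tcp_to_tips is the distance from the TCP to the fingertips, in m); z points along the fingers, y is the line along which they close (so a half turn about z gives the same grasp; the last joint's range is limited). The gripper opens to 85 mm and grips with 20 to 120 N. Pads are 22 mm wide; open, the fingers measure 114 mm over their backs; the gripper's body (76 mm by 85 mm) begins 54 mm behind the grasp point. The pads swing forward as they close: fully open they stand 13 mm farther back than shut.
Start: joints at [1.037, 0.521, -0.036, 1.599, 0.021, 1.021, -0.113], TCP at [0.28, -0.559, 0.25] pointing down, gripper open.
Joint ranges: [-2.91, 2.91], [-0.3, 2.13], [-1.5, 1.42], [0.17, 2.43], [-1.26, 4.41], [0.16, 1.93], [-2.52, 2.52]. Speed limits (rad/s): [1.89, 1.89, 2.39, 2.39, 3.01, 3.01, 3.01].

INTERFACE

Orientations are given as [roll, pitch, yaw] about the fixed x, y, z axes, in that order (R = Rz(yaw) Ry(pitch) Rx(roll)).
In Python, from workcell import telemetry, grab_frame, bot gives the robot as it stands. The module is installed in compiled form; this text tells all that it offers.
- The arm moves only by the shell command python3 -m crank 'ROWS' [FORCE]. ROWS is text: rows parted by semicolons, each of 7 numbers parted by spaces: the finger opening in m, from 0 to 0.0854, then the shift along the tool's x, y, z in m, then the turn, a rotation vector about the tool's x, y, z in degrees. A call has exactly 8 rows; each row shifts and turns the commanded pose from where the row before left it, along the tool's axes as they then stand; what a row does not reach is not made up. A row lasts 1/12 s, in which the tool goes at most 41.7 mm and 7.16 degrees, less where a joint would pass 70% of its speed; a pose out of reach is approached as far as the arm can. A call with a gripper value outside its range is refused whole. The fingers move at their own pace and stop on an object; FORCE is the grip in N (left out, the last holds). Time passes only in rows, so rows that do not move let the fingers close, or fill a call up. It gives the time, the measured TCP pose, the force, the opening and the grip force at its end, in the units of the state.
- telemetry.observe(): the state, without advancing time (a new reading comes with each control period).
- grab_frame(name): name is "side" or "top" or "wrist"; returns a dict with "pixels" (420x560x3 uint8, red, green, blue), "depth" (420x560 float32, m along the optical axis (not along the pixel's ray), 0 where there is no reading), "vertical_fov" (degrees; the focal length in pixels is half the picture's height over the tangent of half this angle, whatever the lens; pixels are square), "cx", "cy" (the principal point, pixels), "R" (3x3) and "t" (3): a world point X has camera coordinates R X + t; the wrist camera has in their place "hand_eye" (4x4, takes a point from camera to tool coordinates, whose origin is the TCP and whose axes are the flange's). Camera axes: x right, y down, z forward; pixel columns grow to the right and rows downward; lengths in m; the calibration is good to about 2 mm. A picture is of the moment at which its call begins: read the wrist's pose just before it.
- bot.job_done(): hands the job in; it is judged then, once.
The state is a dict: "clock": time; "qpos": joint angles; "qd": joint speeds; "joint_efforts": joint torques, N m; "position": TCP position; "tool_rot": TCP orientation; "force": force on the tool from outside, world axes, zero at the start; "moment": the same for the moment, N m; "grip_width": finger opening in m; "finger_force": force on a finger pad.
Only numpy, scipy, OpenCV 4.12 (cv2) and the standard library are available. Lean on these libraries where they do the work, as an engineer would, in place of code of your own. Each camera call takes 0.05 s, during which the arm holds its last target. There are 200 camera calls.

## Working session

There is one attempt and no reset: what is moved stays moved. The work goes in short steps, Python scripts to look and compute and a shell command to move; the robot and the scene stay as the last step left them, time stands still between calls to the robot, and variables do not carry over. Pictures are saved under pics/ and viewed, at most 14 in all, crops included, and the job is handed in when it is done.

```bash
mkdir -p pics; ls; cat > h.py <<'E'
import numpy as np, cv2
from workcell import telemetry, grab_frame, bot
from scipy.spatial.transform import Rotation as Ro
def snap(n,f):
    s=telemetry.observe(); d=grab_frame(n); cv2.imwrite('pics/'+f+'.png',d['pixels'][:,:,::-1])
    d['s']=s; np.save(''+f+'.npy',d,allow_pickle=True); return d
def load(f): return np.load(''+f+'.npy',allow_pickle=True).item()
def cloud(d):
    z=d['depth']; f=210/np.tan(np.radians(d['vertical_fov'])/2)
    v,u=np.mgrid[:420,:560]; c=np.stack([(u-d['cx'])/f*z,(v-d['cy'])/f*z,z],-1)
    if 'R' in d: return (c-np.array(d['t']))@np.array(d['R'])
    H=np.array(d['hand_eye']); c=c@H[:3,:3].T+H[:3,3]
    return c@Ro.from_euler('xyz',d['s']['tool_rot']).as_matrix().T+np.array(d['s']['position'])
E
python3 - <<'E'
from h import *
s=telemetry.observe(); print(s, bot.tcp_to_tips)
for n in('top','side'):
    d=snap(n,n+'0'); print(n,d['vertical_fov'],d['cx'],d['cy'],d.get('R'),d.get('t'))
E
```

```text
pics
{'clock': 0.0, 'qpos': array([ 1.03680132,  0.52197263, -0.03635365,  1.59998699,  0.02119904,
        1.02110066, -0.11279113]), 'qd': array([-0.00052681, -0.00023905,  0.00085563, -0.00016181, -0.0008469 ,
       -0.00050893,  0.00021093]), 'joint_efforts': array([ 2.21189475e-04, -9.27112198e+01,  1.97995685e+00, -3.69931626e+01,
        1.78885827e-02,  8.10593076e-03, -8.05848367e-05]), 'position': array([ 0.27943681, -0.55871085,  0.24975874]), 'tool_rot': array([-3.14051176e+00,  6.31686549e-05,  4.63815817e-01]), 'force': array([0.05654476, 0.04752905, 0.2507014 ]), 'moment': array([ 0.04893517, -0.02897531, -0.03954593]), 'finger_force': 0.0, 'grip_width': 0.08520121747936038} 0.019
top 48.01139582547019 280.3129894573341 204.4174918008964 [[ 0.0291625  -0.99943743  0.01656409]
 [-0.99353262 -0.0308015  -0.10928949]
 [ 0.1097382  -0.01326981 -0.99387194]] [-0.01628369  0.49114334  0.902932  ]
side 43.7450572359078 273.2399360944734 207.5190425851923 [[-0.81611348 -0.57784164 -0.00760384]
 [-0.41022671  0.58855012 -0.69665113]
 [ 0.40702927 -0.56542708 -0.71736977]] [0.39181865 0.24997128 1.14547126]
```

View pics/top0.png

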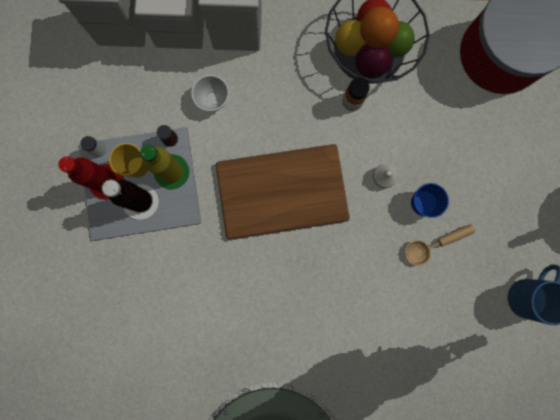

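View pics/side0.png

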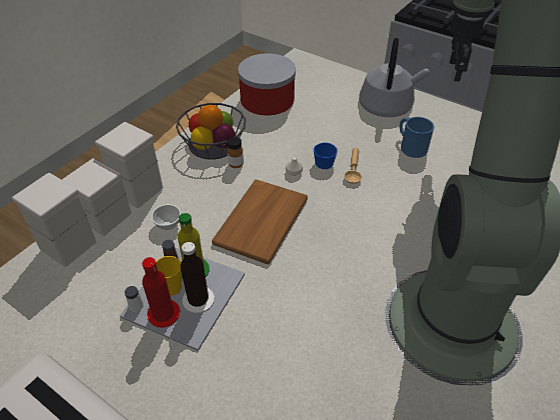

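The top view shows the tray with three bottles at left, stoppers near (67,163) red, (150,151) green and (111,188) white. The cup is at (128,158), the board is centred near (283,191) and the beaker is at (430,200). The side view confirms this layout.

```bash
python3 - <<'E'
from h import *
for n in('top0','side0'):
    d=load(n); P=cloud(d); rgb=d['pixels'].astype(int); hsv=cv2.cvtColor(d['pixels'],cv2.COLOR_RGB2HSV).astype(int)
    V=d['depth']>0
    tray=(P[...,0]>.35)&(P[...,0]<.75)&(P[...,1]>.1)&(P[...,1]<.6)&V
    m=tray&(P[...,2]>.165)&(P[...,2]<.21)
    k,l=cv2.connectedComponents(m.astype(np.uint8))
    for i in range(1,k):
        q=l==i
        if q.sum()>8: 
            a=P[q]; print(n,'tall',q.sum(),(a.min(0)+a.max(0)).round(4)/2,np.ptp(a,axis=0).round(3),rgb[q].mean(0).round())
    z=P[...,2]
    H,S=hsv[...,0],hsv[...,1]
    def rep(name,q):
        q=q&V
        if q.sum()>8:
            a=P[q]; lo,hi=np.percentile(a,1,0),np.percentile(a,99,0); print(n,name,q.sum(),((lo+hi)/2).round(4),(hi-lo).round(3))
    rep('cuprim',tray&(H>18)&(H<32)&(S>150)&(z>.082)&(z<.096))
    rep('beaker',(H>105)&(H<125)&(S>150)&(z>.04)&(z<.06)&(P[...,1]<0)&(P[...,0]>.4))
    rep('trayz',tray&(z>.004)&(z<.011)&(S<60))
    rep('coastG',tray&(H>45)&(H<75)&(S>120)&(z<.02))
    rep('coastR',tray&((H<5)|(H>174))&(S>150)&(z<.02))
    bd=(z>.012)&(z<.024)&(H>5)&(H<18)&(S>80)&(abs(P[...,1])<.25)&(P[...,0]>.3)&(P[...,0]<.8)&V
    a=P[bd][:,:2].astype(np.float32); print('board',cv2.minAreaRect(a),P[bd][:,2].mean())
    c=P[tray&(z>.09)&(z<.1)] if 0 else None
img=cv2.imread('pics/top0.png')[110:250,60:220]; cv2.imwrite('pics/c1.png',cv2.resize(img,None,fx=4,fy=4,interpolation=cv2.INTER_CUBIC))
E
```

```text
top0 tall 272 [0.55195 0.21945 0.1809 ] [0.025 0.027 0.032] [33. 67. 28.]
top0 tall 308 [0.5284 0.3502 0.1805] [0.029 0.028 0.031] [100.  21.  21.]
top0 tall 280 [0.4918  0.27565 0.1806 ] [0.026 0.026 0.031] [120. 120. 117.]
top0 cuprim 212 [0.5424 0.2561 0.0888] [0.093 0.121 0.013]
top0 beaker 198 [ 0.5066 -0.2915  0.0471] [0.063 0.065 0.014]
top0 trayz 5946 [0.5534 0.3378 0.0075] [0.349 0.414 0.007]
top0 coastG 293 [0.553  0.2186 0.0126] [0.064 0.062 0.008]
top0 coastR 145 [0.5284 0.3472 0.0133] [0.067 0.061 0.009]
board ((0.520389199256897, 0.04182520508766174), (0.3601549565792084, 0.19724363088607788), 89.18128967285156) 0.018550269854987745
side0 tall 182 [0.55115 0.22125 0.1801 ] [0.027 0.028 0.03 ] [43. 80. 33.]
side0 tall 211 [0.4909 0.2784 0.1805] [0.028 0.026 0.031] [123. 120. 118.]
side0 tall 215 [0.52705 0.35255 0.1806 ] [0.029 0.025 0.031] [119.  20.  20.]
side0 tall 613 [0.4566  0.5946  0.17065] [0.212 0.011 0.011] [171. 166. 162.]
side0 cuprim 126 [0.559  0.2612 0.0882] [0.063 0.098 0.012]
side0 beaker 135 [ 0.5054 -0.292   0.0475] [0.067 0.071 0.014]
side0 trayz 3596 [0.5541 0.3345 0.0075] [0.344 0.405 0.007]
side0 coastG 53 [0.5405 0.2205 0.0123] [0.043 0.066 0.01 ]
side0 coastR 330 [0.5205 0.3395 0.0133] [0.078 0.09  0.013]
board ((0.5039385557174683, -0.038460493087768555), (0.3275828957557678, 0.32920268177986145), 20.42840576171875) 0.017535060672608963
```

View pics/c1.png

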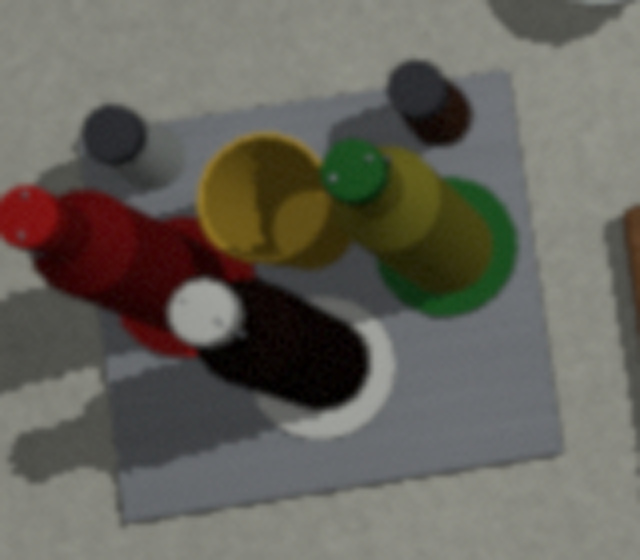

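The crop shows the cup rim centred at about crop (265,198), the white coaster at (326,366) and the green one at (447,247). The shakers are at (115,135) and (415,88).

```bash
python3 - <<'E'
from h import *
d=load('top0'); R=np.array(d['R']);t=np.array(d['t']);f=210/np.tan(np.radians(d['vertical_fov'])/2)
def pl(u,v,z):
    r=R.T@np.array([(u-d['cx'])/f,(v-d['cy'])/f,1]); c=-R.T@t; return (c+r*(z-c[2])/r[2])[:2].round(4)
cr=lambda x,y,z: pl(60+x/4-.4,110+y/4-.4,z)
print('cup',cr(265,198,.088),'W',cr(326,366,.012),'G',cr(447,247,.012))
print('red coaster edge pts',[cr(*p,.012) for p in((255,272),(125,330),(190,355),(205,218))])
print('shakers',cr(115,135,.06),cr(415,88,.06))
print('board',[pl(*p,.018) for p in((217,161),(338,145),(349,221),(226,238))])
print('beaker',pl(430,199,.05))
A=np.array([[.5515,.2204],[.5278,.3514],[.4914,.277]])
M=2*(A[1:]-A[0]); b=(A[1:]**2).sum(1)-(A[0]**2).sum(); c=np.linalg.solve(M,b); print('circumc',c,np.linalg.norm(A-c,axis=1))
P=cloud(d)
for u,v in((88,144),(164,132),(285,90),(385,172)): print(P[v,u].round(3))
E
python3 -m crank '0.07 0 0 -0.004 0 0 -7.1;0.07 0 0 -0.004 0 0 -7.1;0.07 0 0 -0.004 0 0 -7.1;0.07 0 0 -0.004 0 0 -7.1;0.07 0 0 -0.004 0 0 -7.1;0.07 0 0 -0.004 0 0 -7.1;0.07 0 0 -0.004 0 0 -7.1;0.07 0 0 -0.004 0 0 -7.1' 40
```

```text
cup [0.5602 0.2877] W [0.4911 0.2763] G [0.5532 0.2194]
red coaster edge pts [array([0.5374, 0.3146]), array([0.5061, 0.3772]), array([0.4945, 0.3441]), array([0.5641, 0.3414])]
shakers [0.594  0.3701] [0.6219 0.2283]
board [array([0.5761, 0.128 ]), array([ 0.6169, -0.1148]), array([ 0.4635, -0.1391]), array([0.4225, 0.1035])]
beaker [ 0.5084 -0.2906]
circumc [0.55994075 0.28957092] [0.06968402 0.06968402 0.06968402]
[0.592 0.369 0.065]
[0.619 0.225 0.067]
[ 0.735 -0.005 -0.001]
[ 0.559 -0.203  0.049]
clock: 0.77
position: [0.2794, -0.5589, 0.2822]
tool_rot: [-3.141, -0.001, 1.461]
force: [-0.4, -0.1, 0.1]
grip_width: 0.0701
finger_force: 0.0
```

```bash
python3 -m crank '0.06 0 0 0 0 0 -6.3;0.06 0.025 0.009 0 0 0 0;0.06 0.035 0.012 0 0 0 0;0.06 0.035 0.012 0 0 0 0;0.06 0.035 0.012 0 0 0 0;0.06 0.035 0.012 0 0 0 0;0.06 0.035 0.012 0 0 0 0;0.06 0.035 0.012 0 0 0 0'
python3 -m crank '0.06 0.035 0.012 0 0 0 0;0.06 0.035 0.012 0 0 0 0;0.06 0.035 0.012 0 0 0 0;0.06 0.035 0.012 0 0 0 0;0.06 0.035 0.012 0 0 0 0;0.06 0.035 0.012 0 0 0 0;0.06 0.035 0.012 0 0 0 0;0.06 0.035 0.012 0 0 0 0'
```

```text
clock: 1.43
position: [0.362, -0.3227, 0.2822]
tool_rot: [-3.141, -0.0, 1.565]
force: [1.9, 0.7, 0.7]
grip_width: 0.0597
finger_force: 0.0
clock: 2.1
position: [0.4596, -0.0433, 0.2823]
tool_rot: [-3.142, 0.0, 1.565]
force: [1.3, -0.2, -0.0]
grip_width: 0.06
finger_force: 0.0
```

```bash
python3 -m crank '0.06 0.035 0.012 0 0 0 0;0.06 0.035 0.012 0 0 0 0;0.06 0.035 0.012 0 0 0 0;0.06 0.035 0.012 0 0 0 0;0.06 0.035 0.012 0 0 0 0;0.06 0.032 0.012 0 0 0 0;0.06 0.03 0.011 0 0 0 0;0.06 0.018 0.006 0 0 0 0'
python3 - <<'E'
from h import *
d=snap('wrist','w1'); print(d['s']['position'],d['s']['qpos'])
P=cloud(d);z=P[...,2];m=(z>.165)&(z<.21)&(d['depth']>0)
k,l=cv2.connectedComponents(m.astype(np.uint8))
for i in range(1,k):
    q=l==i
    if q.sum()>100:
        a=P[q&(z>.18)]; v,u=np.nonzero(q); print(q.sum(),u.mean(),v.mean(),(a.min(0)+a.max(0)).round(4)/2,np.ptp(a,axis=0).round(3),d['pixels'][q].mean(0))
E
```

```text
clock: 2.77
position: [0.5501, 0.2129, 0.2818]
tool_rot: [-3.141, -0.001, 1.567]
force: [0.4, -0.0, -0.6]
grip_width: 0.0601
finger_force: 0.0
[0.55014853 0.21292518 0.28183884] [-0.04371864  0.49080083 -0.61041673  1.63694318  0.30478479  1.11089784
 -0.73880694]
627 238.6267942583732 7.725677830940989 [0.5297  0.3403  0.18825] [0.023 0.007 0.012] [79.50239234 11.35247209 11.52631579]
1811 180.25345113197127 124.49199337382662 [0.49275 0.27645 0.18875] [0.026 0.027 0.014] [130.94588625 129.54555494 127.74710105]
1507 278.23092236230923 211.52886529528865 [0.55285 0.22005 0.18835] [0.027 0.026 0.014] [27.74850697 96.07564698 34.04578633]
```

View pics/w1.png

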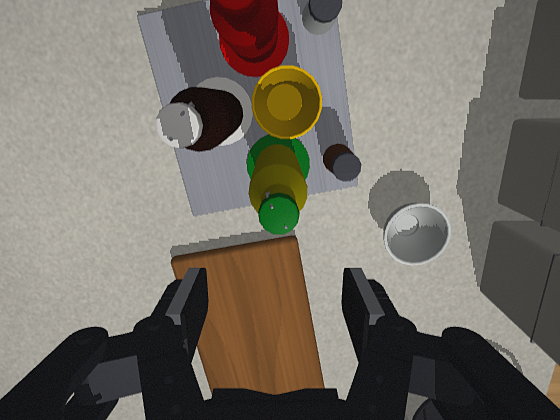

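The wrist view shows the green stopper at (278,212), midway between the fingers, with nothing tall beside it. I'll descend on the neck.

```bash
python3 -m crank '0.06 0.0072 0.0024 0 0 0 0;0.06 0 0 0.015 0 0 0;0.06 0 0 0.02 0 0 0;0.06 0 0 0.02 0 0 0;0.06 0 0 0.02 0 0 0;0.06 0 0 0.02 0 0 0;0.06 0 0 0.012 0 0 0;0.06 0 0 0.005 0 0 0'
python3 -m crank '0.015 0 0 0 0 0 0;0.015 0 0 0 0 0 0;0.015 0 0 0 0 0 0;0.015 0 0 0 0 0 0;0.015 0 0 0 0 0 0;0.015 0 0 0 0 0 0;0.015 0 0 0 0 0 0;0.015 0 0 0 0 0 0' 50
```

```text
clock: 3.48
position: [0.5519, 0.2158, 0.1686]
tool_rot: [-3.139, 0.001, 1.564]
force: [-0.4, -0.6, -0.4]
grip_width: 0.06
finger_force: 0.0
clock: 4.15
position: [0.5529, 0.2169, 0.1715]
tool_rot: [3.14, -0.001, 1.565]
force: [-1.2, -0.3, 7.7]
grip_width: 0.0253
finger_force: 48.2
```

```bash
python3 -m crank '0.015 0 0 -0.005 0 0 0;0.015 0 0 -0.01 0 0 0;0.015 0 0 -0.015 0 0 0;0.015 0 0 -0.02 0 0 0;0.015 -0.01 0 -0.015 0 0 0;0.015 -0.02 -0.002 -0.01 0 0 0;0.015 -0.025 -0.002 0 0 0 0;0.015 -0.03 -0.002 0 0 0 0'
python3 -m crank '0.015 -0.03 -0.002 0 0 0 0;0.015 -0.03 -0.002 0 0 0 0;0.015 -0.03 -0.002 0 0 0 0;0.015 -0.03 -0.002 0 0 0 0;0.015 -0.03 -0.002 0 0 0 0;0.015 -0.03 -0.002 0 0 0 0;0.015 -0.02 -0.002 0 0 0 0;0.015 -0.008 0 0 0 0 0'
python3 - <<'E'
from h import *
d=snap('side','s1');s=telemetry.observe();print(s['position'],s['tool_rot'],s['force'],s['grip_width'])
E
```

```text
clock: 4.82
position: [0.5458, 0.132, 0.2468]
tool_rot: [3.14, -0.001, 1.567]
force: [1.2, -1.1, -4.1]
grip_width: 0.0253
finger_force: 49.1
clock: 5.48
position: [0.5301, -0.0798, 0.246]
tool_rot: [-3.141, 0.001, 1.561]
force: [0.7, 1.1, -4.3]
grip_width: 0.0251
finger_force: 49.4
[ 0.53038803 -0.07976243  0.24590033] [3.14157439e+00 1.31323023e-03 1.56116620e+00] [-0.92621142 -3.41265467 -4.41613932] 0.025286822165456604
```

View pics/s1.png

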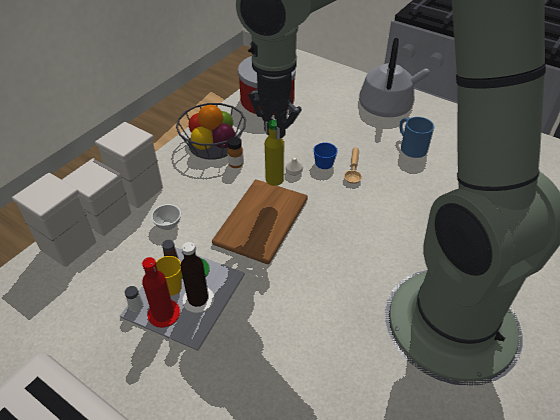

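The oil bottle hangs upright at (274,160), over the board's far end. Now I'll lower it.

```bash
python3 -m crank '0.015 0 0 0.012 0 0 0;0.015 0 0 0.015 0 0 0;0.015 0 0 0.015 0 0 0;0.015 0 0 0.012 0 0 0;0.015 0 0 0.006 0 0 0;0.015 0 0 0.004 0 0 0;0.015 0 0 0.002 0 0 0;0.015 0 0 0.001 0 0 0'
python3 -m crank '0.015 0 0 0.001 0 0 0;0.015 0 0 0.001 0 0 0;0.015 0 0 0 0 0 0;0.015 0 0 0 0 0 0;0.015 0 0 0 0 0 0;0.015 0 0 0 0 0 0;0.015 0 0 0 0 0 0;0.015 0 0 0 0 0 0'
```

```text
clock: 6.2
position: [0.531, -0.0759, 0.1784]
tool_rot: [3.141, -0.0, 1.565]
force: [0.4, -0.3, -4.3]
grip_width: 0.0249
finger_force: 49.5
clock: 6.87
position: [0.5314, -0.0763, 0.1775]
tool_rot: [3.14, 0.0, 1.565]
force: [-1.9, -0.6, 8.2]
grip_width: 0.0252
finger_force: 50.6
```

```bash
python3 -m crank '0.06 0 0 0 0 0 0;0.06 0 0 0 0 0 0;0.06 0 0 0 0 0 0;0.06 0 0 -0.01 0 0 0;0.06 0 0 -0.02 0 0 0;0.06 0 0 -0.025 0 0 0;0.06 0.01 0 -0.025 0 0 0;0.06 0.02 0 -0.015 0 0 0'
python3 -m crank '0.06 0.03 -0.003 0 0 0 0;0.06 0.035 -0.004 0 0 0 0;0.06 0.035 -0.004 0 0 0 0;0.06 0.035 -0.004 0 0 0 0;0.06 0.035 -0.004 0 0 0 0;0.06 0.035 -0.004 0 0 0 0;0.06 0.035 -0.004 0 0 0 0;0.06 0.035 -0.004 0 0 0 0'
```

```text
clock: 7.53
position: [0.5314, -0.0477, 0.2743]
tool_rot: [3.139, 0.001, 1.562]
force: [0.2, -0.4, 0.6]
grip_width: 0.0603
finger_force: 0.0
clock: 8.2
position: [0.5011, 0.2306, 0.2722]
tool_rot: [3.141, -0.0, 1.565]
force: [0.3, 0.2, 0.2]
grip_width: 0.0601
finger_force: 0.0
```

```bash
python3 -m crank '0.06 0.025 -0.005 0 0 0 0;0.06 0.015 -0.004 0 0 0 0;0.06 0.006 0 0.01 0 0 0;0.06 0 0 0.02 0 0 0;0.06 0 0 0.022 0 0 0;0.06 0 0 0.022 0 0 0;0.06 0 0 0.017 0 0 0;0.06 0 0 0.009 0 0 0'
python3 -m crank '0.06 0 0 0 0 0 0;0.015 0 0 0 0 0 0;0.015 0 0 0 0 0 0;0.015 0 0 0 0 0 0;0.015 0 0 0 0 0 0;0.015 0 0 0 0 0 0;0.015 0 0 0 0 0 0;0.015 0 0 0 0 0 0'
```

```text
clock: 8.87
position: [0.4924, 0.2736, 0.1693]
tool_rot: [-3.14, 0.001, 1.564]
force: [-0.0, 0.6, -0.8]
grip_width: 0.0602
finger_force: 0.0
clock: 9.53
position: [0.4932, 0.2753, 0.1725]
tool_rot: [3.14, -0.001, 1.565]
force: [-1.0, -0.2, 6.1]
grip_width: 0.0251
finger_force: 48.4
```

```bash
python3 -m crank '0.015 0 0 -0.005 0 0 0;0.015 0 0 -0.01 0 0 0;0.015 0 0 -0.015 0 0 0;0.015 0 0 -0.02 0 0 0;0.015 -0.01 0.001 -0.015 0 0 0;0.015 -0.02 0.002 -0.01 0 0 0;0.015 -0.025 0.003 0 0 0 0;0.015 -0.03 0.003 0 0 0 0'
python3 -m crank '0.015 -0.03 0.003 0 0 0 0;0.015 -0.03 0.003 0 0 0 0;0.015 -0.03 0.003 0 0 0 0;0.015 -0.03 0.003 0 0 0 0;0.015 -0.03 0.003 0 0 0 0;0.015 -0.025 0.003 0 0 0 0;0.015 -0.015 0.002 0 0 0 0;0.015 -0.006 0 0 0 0 0'
```

```text
clock: 10.2
position: [0.5013, 0.1902, 0.248]
tool_rot: [3.14, -0.001, 1.567]
force: [0.6, -0.1, -3.2]
grip_width: 0.0253
finger_force: 49.4
clock: 10.87
position: [0.5203, -0.0089, 0.2471]
tool_rot: [3.141, 0.001, 1.562]
force: [-0.4, 0.6, -3.4]
grip_width: 0.0255
finger_force: 49.4
```

```bash
python3 -m crank '0.015 0 0 0.012 0 0 0;0.015 0 0 0.015 0 0 0;0.015 0 0 0.015 0 0 0;0.015 0 0 0.012 0 0 0;0.015 0 0 0.006 0 0 0;0.015 0 0 0.004 0 0 0;0.015 0 0 0.002 0 0 0;0.015 0 0 0.001 0 0 0'
python3 -m crank '0.015 0 0 0.002 0 0 0;0.015 0 0 0.001 0 0 0;0.015 0 0 0 0 0 0;0.015 0 0 0 0 0 0;0.015 0 0 0 0 0 0;0.015 0 0 0 0 0 0;0.015 0 0 0 0 0 0;0.015 0 0 0 0 0 0'
```

```text
clock: 11.53
position: [0.5203, -0.0059, 0.1795]
tool_rot: [3.141, -0.0, 1.565]
force: [0.0, -0.1, -3.3]
grip_width: 0.0255
finger_force: 49.4
clock: 12.2
position: [0.5214, -0.006, 0.1784]
tool_rot: [3.138, 0.0, 1.565]
force: [-4.8, -1.9, 25.8]
grip_width: 0.0252
finger_force: 52.9
```

```bash
python3 -m crank '0.06 0 0 -0.001 0 0 0;0.06 0 0 0 0 0 0;0.06 0 0 0 0 0 0;0.06 0 0 -0.01 0 0 0;0.06 0 0 -0.02 0 0 0;0.06 0 0 -0.025 0 0 0;0.06 0.01 0 -0.025 0 0 0;0.06 0.02 0 -0.015 0 0 0'
python3 -m crank '0.06 0.03 0 0 0 0 0;0.06 0.035 0 0 0 0 0;0.06 0.035 0 0 0 0 0;0.06 0.035 0 0 0 0 0;0.06 0.035 0 0 0 0 0;0.06 0.035 0 0 0 0 0;0.06 0.035 0 0 0 0 0;0.06 0.035 0 0 0 0 0'
```

```text
clock: 12.87
position: [0.5209, 0.0225, 0.2752]
tool_rot: [3.14, 0.001, 1.562]
force: [0.2, 0.1, 0.6]
grip_width: 0.0599
finger_force: 0.0
clock: 13.53
position: [0.5216, 0.3005, 0.2731]
tool_rot: [3.141, -0.0, 1.565]
force: [1.2, -0.3, 0.6]
grip_width: 0.0597
finger_force: 0.0
```

```bash
python3 -m crank '0.06 0.027 0.004 0 0 0 0;0.06 0.015 0.002 0 0 0 0;0.06 0.006 0 0.01 0 0 0;0.06 0 0 0.02 0 0 0;0.06 0 0 0.022 0 0 0;0.06 0 0 0.022 0 0 0;0.06 0 0 0.017 0 0 0;0.06 0 0 0.009 0 0 0'
python3 -m crank '0.06 0 0 0 0 0 0;0.015 0 0 0 0 0 0;0.015 0 0 0 0 0 0;0.015 0 0 0 0 0 0;0.015 0 0 0 0 0 0;0.015 0 0 0 0 0 0;0.015 0 0 0 0 0 0;0.015 0 0 0 0 0 0'
```

```text
clock: 14.2
position: [0.5276, 0.3452, 0.1701]
tool_rot: [-3.139, 0.002, 1.564]
force: [-0.1, 0.2, -0.3]
grip_width: 0.0601
finger_force: 0.0
clock: 14.87
position: [0.5287, 0.3472, 0.1736]
tool_rot: [3.14, -0.001, 1.565]
force: [0.1, -0.5, 7.2]
grip_width: 0.0253
finger_force: 48.7
```

```bash
python3 -m crank '0.015 0 0 -0.005 0 0 0;0.015 0 0 -0.01 0 0 0;0.015 0 0 -0.018 0 0 0;0.015 0 0 -0.022 0 0 0;0.015 0 0 -0.022 0 0 0;0.015 0 0 -0.018 0 0 0;0.015 0 0 -0.01 0 0 0;0.015 -0.01 0 -0.005 0 0 0'
python3 -m crank '0.015 -0.02 -0.002 0 0 0 0;0.015 -0.03 -0.002 0 0 0 0;0.015 -0.03 -0.002 0 0 0 0;0.015 -0.03 -0.002 0 0 0 0;0.015 -0.03 -0.002 0 0 0 0;0.015 -0.03 -0.002 0 0 0 0;0.015 -0.03 -0.002 0 0 0 0;0.015 -0.03 -0.002 0 0 0 0'
```

```text
clock: 15.53
position: [0.5277, 0.3385, 0.2842]
tool_rot: [3.14, -0.002, 1.567]
force: [0.0, 1.2, -4.2]
grip_width: 0.0255
finger_force: 49.5
clock: 16.2
position: [0.5098, 0.1045, 0.2817]
tool_rot: [-3.14, 0.001, 1.565]
force: [1.0, 0.5, -4.2]
grip_width: 0.0249
finger_force: 49.5
```

```bash
python3 -m crank '0.015 -0.02 -0.001 0 0 0 0;0.015 -0.01 0 0.01 0 0 0;0.015 -0.004 0 0.02 0 0 0;0.015 0 0 0.02 0 0 0;0.015 0 0 0.02 0 0 0;0.015 0 0 0.015 0 0 0;0.015 0 0 0.01 0 0 0;0.015 0 0 0.004 0 0 0'
python3 -m crank '0.015 0 0 0.001 0 0 0;0.015 0 0 0.001 0 0 0;0.015 0 0 0.001 0 0 0;0.015 0 0 0 0 0 0;0.015 0 0 0 0 0 0;0.015 0 0 0 0 0 0;0.015 0 0 0 0 0 0;0.015 0 0 0 0 0 0'
```

```text
clock: 16.87
position: [0.5086, 0.0728, 0.1815]
tool_rot: [-3.139, 0.0, 1.565]
force: [-0.4, 0.8, -3.8]
grip_width: 0.0254
finger_force: 49.5
clock: 17.53
position: [0.5097, 0.0729, 0.1805]
tool_rot: [3.141, -0.0, 1.565]
force: [-0.0, 0.2, -3.9]
grip_width: 0.0252
finger_force: 49.5
```

```bash
python3 -m crank '0.015 0 0 0.001 0 0 0;0.015 0 0 0 0 0 0;0.015 0 0 0 0 0 0;0.015 0 0 0.0007 0 0 0;0.015 0 0 0 0 0 0;0.015 0 0 0 0 0 0;0.015 0 0 0 0 0 0;0.015 0 0 0 0 0 0'
```

```text
clock: 18.2
position: [0.5103, 0.0731, 0.1795]
tool_rot: [3.14, -0.0, 1.565]
force: [-1.4, -1.1, 14.4]
grip_width: 0.0254
finger_force: 50.5
```

```bash
python3 -m crank '0.06 0 0 0 0 0 0;0.06 0 0 0 0 0 0;0.06 0 0 0 0 0 0;0.06 0 0 -0.01 0 0 0;0.06 0 0 -0.02 0 0 0;0.06 0 0 -0.025 0 0 0;0.085 0.01 0.005 -0.025 0 0 0;0.085 0.02 0.01 -0.015 0 0 0'
python3 -m crank '0.085 0.03 0.008 0 0 0 0;0.085 0.03 0.008 0 0 0 0;0.085 0.03 0.008 0 0 0 0;0.085 0.03 0.008 0 0 0 0;0.085 0.025 0.002 0 0 0 0;0.085 0.01 0 0 0 0 0;0.085 0 0 0 0 0 0;0.085 0 0 0 0 0 0'
python3 - <<'E'
from h import *
d=snap('wrist','w2'); print(d['s']['position'],d['s']['tool_rot'])
P=cloud(d);z=P[...,2];hsv=cv2.cvtColor(d['pixels'],cv2.COLOR_RGB2HSV).astype(int)
m=(z>.083)&(z<.095)&(hsv[...,0]>18)&(hsv[...,0]<35)&(hsv[...,1]>120)
a=P[m]; print(m.sum(),(a.min(0)+a.max(0))/2,np.ptp(a,axis=0)); print(cv2.minEnclosingCircle(a[:,:2].astype(np.float32)))
t=snap('top','t2');P=cloud(t);z=P[...,2]
m=(z>.17)&(z<.21)&(abs(P[...,1])<.15)&(P[...,0]>.4)&(P[...,0]<.65)
k,l=cv2.connectedComponents(m.astype(np.uint8))
for i in range(1,k):
    q=l==i
    if q.sum()>100: a=P[q];print(q.sum(),(a.min(0)+a.max(0)).round(4)/2,t['pixels'][q].mean(0).round())
E
```

```text
clock: 18.87
position: [0.525, 0.1015, 0.2767]
tool_rot: [3.14, 0.001, 1.562]
force: [1.2, -0.2, -0.2]
grip_width: 0.0818
finger_force: 0.0
clock: 19.53
position: [0.5594, 0.2573, 0.2738]
tool_rot: [-3.141, 0.0, 1.566]
force: [0.2, -0.9, 0.6]
grip_width: 0.0851
finger_force: 0.0
[0.55943227 0.25731755 0.27379965] [-3.14130093e+00  3.35825153e-04  1.56572004e+00]
790 [0.56110087 0.28792974 0.08695704] [0.06045373 0.06047665 0.00789525]
((0.5609521269798279, 0.28780126571655273), 0.03071974590420723)
241 [ 0.5311 -0.0734  0.1863] [40. 84. 37.]
237 [ 0.5194  -0.0048   0.18675] [164. 166. 161.]
233 [0.50905 0.0766  0.18755] [139.  28.  27.]
```

View pics/w2.png

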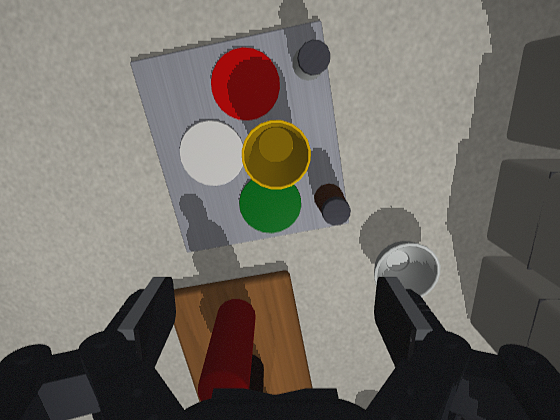

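View pics/t2.png

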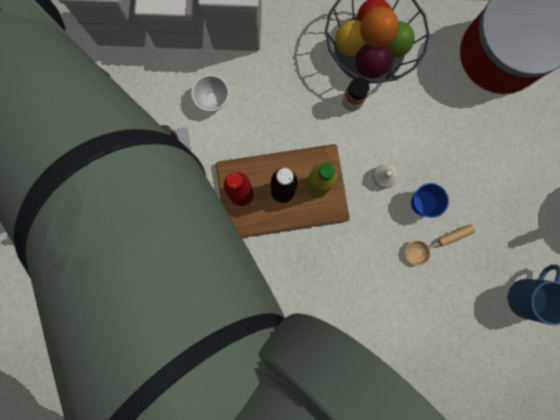

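Wrist view: the cup rim is centred at (276,155), with clear coasters all round it and shakers well aside. Top view: all three bottles stand upright on the board at (238,188), (285,183) and (322,178).

```bash
python3 -m crank '0.085 0.02 0.0015 0 0 0 0;0.085 0.01 0 0.02 0 0 0;0.085 0 0 0.035 0 0 0;0.085 0 0 0.035 0 0 0;0.085 0 0 0.035 0 0 0;0.085 0 0 0.035 0 0 0;0.085 0 0 0.025 0 0 0;0.085 0 0 0.012 0 0 0'
python3 -m crank '0.085 0 0 0.002 0 0 0;0.085 0 0 0 0 0 0;0.04 0 0 0 0 0 0;0.04 0 0 0 0 0 0;0.04 0 0 0 0 0 0;0.04 0 0 0 0 0 0;0.04 0 0 0 0 0 0;0.04 0 0 0 0 0 0' 25
python3 - <<'E'
from h import *
d=load('w2');P=cloud(d);z=P[...,2]
for n,(x,y) in dict(G=(.553,.219),R=(.5285,.347),W=(.491,.276)).items():
    hsv=cv2.cvtColor(d['pixels'],cv2.COLOR_RGB2HSV).astype(int);H,S,V=[hsv[...,i] for i in range(3)]
    c={'G':(H>45)&(H<80)&(S>120),'R':((H<6)|(H>172))&(S>130),'W':(S<25)&(V>130)}[n]
    m=c&(np.hypot(P[...,0]-x,P[...,1]-y)<.045)&(z<.016)&(z>.006)
    a=P[m]; print(n,m.sum(),cv2.minEnclosingCircle(a[:,:2].astype(np.float32)),a[:,2].mean())
E
```

```text
clock: 20.3
position: [0.5605, 0.2853, 0.0736]
tool_rot: [-3.139, 0.002, 1.564]
force: [0.5, 0.3, -0.3]
grip_width: 0.085
finger_force: 0.0
clock: 20.97
position: [0.5621, 0.2882, 0.0767]
tool_rot: [3.139, -0.001, 1.565]
force: [-2.7, -0.9, 12.3]
grip_width: 0.0603
finger_force: 24.4
G 2379 ((0.554078221321106, 0.2199559211730957), 0.035708244889974594) 0.012547660115752547
R 3914 ((0.529449999332428, 0.34956052899360657), 0.036093708127737045) 0.012465278268194447
W 4531 ((0.4909595549106598, 0.2759709060192108), 0.04501572251319885) 0.011349340814090421
```

```bash
python3 -m crank '0.04 0 0 -0.005 0 0 0;0.04 0 0 -0.015 0 0 0;0.04 0 0 -0.03 0 0 0;0.04 0 0 -0.035 0 0 0;0.04 0 0 -0.035 0 0 0;0.04 0 0 -0.035 0 0 0;0.04 0 0 -0.035 0 0 0;0.04 -0.01 0 -0.03 0 0 0'
python3 -m crank '0.04 -0.02 -0.002 -0.01 0 0 0;0.04 -0.03 -0.003 0 0 0 0;0.04 -0.034 -0.003 0 0 0 0;0.04 -0.034 -0.003 0 0 0 0;0.04 -0.034 -0.003 0 0 0 0;0.04 -0.034 -0.003 0 0 0 0;0.04 -0.034 -0.003 0 0 0 0;0.04 -0.034 -0.003 0 0 0 0'
python3 -m crank '0.04 -0.034 -0.003 0 0 0 0;0.04 -0.034 -0.003 0 0 0 0;0.04 -0.034 -0.003 0 0 0 0;0.04 -0.034 -0.003 0 0 0 0;0.04 -0.034 -0.003 0 0 0 0;0.04 -0.034 -0.003 0 0 0 0;0.04 -0.034 -0.003 0 0 0 0;0.04 -0.034 -0.003 0 0 0 0'
```

```text
clock: 21.63
position: [0.5605, 0.2794, 0.299]
tool_rot: [3.14, -0.002, 1.567]
force: [0.5, 0.7, -0.3]
grip_width: 0.0599
finger_force: 27.4
clock: 22.3
position: [0.5362, 0.0223, 0.3062]
tool_rot: [3.14, 0.0, 1.566]
force: [1.1, -0.6, 0.1]
grip_width: 0.0603
finger_force: 27.4
clock: 22.97
position: [0.5107, -0.2495, 0.3064]
tool_rot: [3.14, 0.001, 1.565]
force: [0.9, -0.0, -0.9]
grip_width: 0.0603
finger_force: 27.4
```

```bash
python3 -m crank '0.04 -0.03 0 0 0 0 0;0.04 -0.03 0 0 0 0 0;0.04 -0.03 0 0 0 0 0;0.04 -0.02 0 0.02 0 0 0;0.04 -0.005 0 0.02 0 0 0;0.04 0 0 0.01 0 0 0;0.04 0 0 0 0 0 0;0.04 0 0 0 0 0 0'
python3 - <<'E'
from h import *
d=snap('wrist','w3'); print(d['s']['position'],d['s']['tool_rot'])
P=cloud(d);z=P[...,2];hsv=cv2.cvtColor(d['pixels'],cv2.COLOR_RGB2HSV).astype(int)
m=(z>.044)&(z<.057)&(hsv[...,0]>105)&(hsv[...,0]<125)&(hsv[...,1]>120)&(np.hypot(P[...,0]-.507,P[...,1]+.291)<.05)
a=P[m]; print(m.sum(),(a.min(0)+a.max(0))/2,np.ptp(a,axis=0),cv2.minEnclosingCircle(a[:,:2].astype(np.float32)))
y=(hsv[...,0]>18)&(hsv[...,0]<35)&(hsv[...,1]>150)&(z>.15)
if y.sum():
    a=P[y]; print('cup',y.sum(),a.min(0),a.max(0))
E
```

```text
clock: 23.63
position: [0.511, -0.362, 0.2557]
tool_rot: [3.141, -0.0, 1.566]
force: [0.3, -0.1, 0.3]
grip_width: 0.0602
finger_force: 27.4
[ 0.51097812 -0.36200233  0.25574796] [ 3.14104676e+00 -3.55875811e-04  1.56634802e+00]
1015 [ 0.50674108 -0.29247522  0.04826555] [0.06727447 0.06699568 0.00852785] ((0.5067067742347717, -0.2929641604423523), 0.034088198095560074)
cup 20953 [ 0.48082893 -0.39338112  0.18852349] [ 0.54157162 -0.28232496  0.3797948 ]
```

View pics/w3.png

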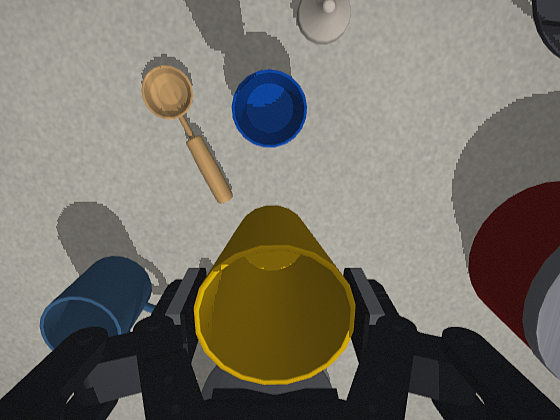

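The wrist view shows the beaker rim centred at (270,108). The cup is held between the pads, with its rim centred at (275,315). I'll check how the cup sits in the hand.

```bash
python3 - <<'E'
from h import *
d=load('w3');P=cloud(d);z=P[...,2];hsv=cv2.cvtColor(d['pixels'],cv2.COLOR_RGB2HSV).astype(int)
y=((hsv[...,0]>18)&(hsv[...,0]<35)&(hsv[...,1]>120)&(d['depth']>0)&(d['depth']<.4)).astype(np.uint8)
c=P[...,2]
# rim: outline pixels of lower half + annulus; use highest points per angle around rim centre
v,u=np.nonzero(y); ang=np.degrees(np.arctan2(v-315,u-275)); pts=[]
for a in range(-180,180,10):
    q=(ang>=a)&(ang<a+10); zz=P[v[q],u[q]]
    zz=zz[(zz[:,2]<.29)]
    if len(zz): 
        k=zz[:,2]>np.percentile(zz[:,2],93); pts.append(zz[k].mean(0))
pts=np.array(pts); A=np.c_[pts[:,:2]-[.511,-.362],np.ones(len(pts))]; s=np.linalg.lstsq(A,pts[:,2],rcond=None)[0]
print('plane slope',s[:2],'z',s[2],'res',np.abs(A@s-pts[:,2]).max()); print(cv2.minEnclosingCircle(pts[:,:2].astype(np.float32)))
f=P[(y>0)&(z<.2)&(z>.15)]; print('low',f.min(0),f.max(0))
for lo in np.arange(.185,.27,.01):
    f=P[(y>0)&(z>=lo)&(z<lo+.01)&(P[...,1]>-.362)]
    if len(f): print(lo.round(3),len(f),f[:,0].min().round(4),f[:,0].max().round(4),f[:,1].max().round(4))
E
```

```text
plane slope [-0.02090631 -0.0012426 ] z 0.26784591369406946 res 0.00033681027891319104
((0.5109567046165466, -0.3615453243255615), 0.02959982492029667)
low [ 0.49103289 -0.3825585   0.18852349] [ 0.528504   -0.33983038  0.19998954]
0.185 88 0.4934 0.5253 -0.3402
0.195 172 0.491 0.5266 -0.3391
0.205 230 0.4891 0.5305 -0.3377
0.215 285 0.4876 0.5332 -0.3364
0.225 411 0.4863 0.5348 -0.3352
0.235 584 0.481 0.5413 -0.334
0.245 797 0.4809 0.5414 -0.3329
0.255 1056 0.4808 0.5414 -0.3314
0.265 1793 0.4809 0.5414 -0.3309
```

```bash
python3 -m crank '0.04 0.02 -0.001 0 0 0 0;0.04 0.03 -0.002 0 0 0 0;0.04 0.0194 -0.001 0.015 0 0 0;0.04 0 0 0.03 0 0 0;0.04 0 0 0.03 0 0 0;0.04 0 0 0.03 0 0 0;0.04 0 0 0.015 0 0 0;0.04 0 0 0.01 0 0 0'
python3 -m crank '0.04 0 0 0.01 0 0 0;0.04 0 0 0.01 0 0 0;0.04 0 0 0.01 0 0 0;0.04 0 0 0.005 0 0 0;0.04 0 0 0.003 0 0 0;0.04 0 0 0 0 0 0;0.04 0 0 0 0 0 0;0.04 0 0 0 0 0 0'
python3 - <<'E'
from h import *
d=snap('side','s2');i=cv2.imread('pics/s2.png')[100:220,260:420];cv2.imwrite('pics/s2c.png',cv2.resize(i,None,fx=4,fy=4,interpolation=2))
E
```

```text
clock: 24.35
position: [0.5072, -0.2929, 0.1242]
tool_rot: [-3.141, -0.0, 1.566]
force: [-0.7, -0.8, -1.0]
grip_width: 0.0599
finger_force: 27.5
clock: 25.02
position: [0.5072, -0.2938, 0.0871]
tool_rot: [3.141, 0.0, 1.565]
force: [0.1, 0.2, -1.0]
grip_width: 0.0598
finger_force: 27.5
```

View pics/s2c.png

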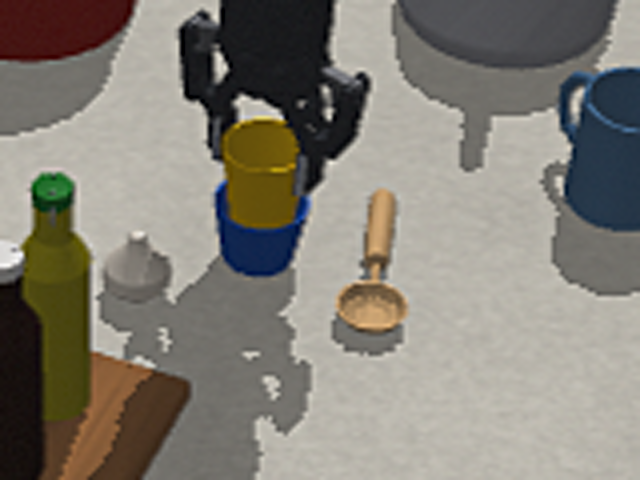

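The crop shows the cup foot well inside the beaker, upright, with no force. I'll lower it the last 14 mm.

```bash
python3 -m crank '0.04 0.001 -0.0004 0.004 0 0 0;0.04 0 0 0.003 0 0 0;0.04 0 0 0.002 0 0 0;0.04 0 0 0.001 0 0 0;0.04 0 0 0.001 0 0 0;0.04 0 0 0.001 0 0 0;0.04 0 0 0 0 0 0;0.04 0 0 0 0 0 0'
```

```text
clock: 25.73
position: [0.5066, -0.2927, 0.0746]
tool_rot: [-3.142, -0.0, 1.565]
force: [-0.2, 1.4, -1.2]
grip_width: 0.0599
finger_force: 27.5
```

```bash
python3 -m crank '0.04 0 0 0.001 0 0 0;0.04 0 0 0 0 0 0;0.04 0 0 0.001 0 0 0;0.04 0 0 0 0 0 0;0.04 0 0 0.0007 0 0 0;0.04 0 0 0 0 0 0;0.04 0 0 0 0 0 0;0.04 0 0 0 0 0 0'
```

```text
clock: 26.4
position: [0.5069, -0.2933, 0.0736]
tool_rot: [3.141, 0.002, 1.565]
force: [-9.2, 2.3, 30.6]
grip_width: 0.0601
finger_force: 29.1
```

```bash
python3 -m crank '0.04 0 0 -0.001 0 0 0;0.04 0 0 0 0 0 0;0.085 0 0 0 0 0 0;0.085 0 0 0 0 0 0;0.085 0 0 0 0 0 0;0.085 0 0 0 0 0 0;0.085 0 0 -0.005 0 0 0;0.085 0 0 -0.01 0 0 0'
python3 -m crank '0.085 0 0 -0.02 0 0 0;0.085 0 0 -0.03 0 0 0;0.085 0 0 -0.035 0 0 0;0.085 0 0 -0.035 0 0 0;0.085 -0.02 0 -0.03 0 0 0;0.085 -0.03 0 -0.01 0 0 0;0.06 -0.02 0 0 0 0 0;0.06 0 0 0 0 0 0'
python3 - <<'E'
from h import *
d=snap('wrist','w4'); print(d['s']['position'],d['s']['tool_rot'])
P=cloud(d);z=P[...,2];hsv=cv2.cvtColor(d['pixels'],cv2.COLOR_RGB2HSV).astype(int)
n=np.hypot(P[...,0]-.507,P[...,1]+.293)<.05
Y=(hsv[...,0]>18)&(hsv[...,0]<35)&(hsv[...,1]>120)&n; B=(hsv[...,0]>105)&(hsv[...,0]<125)&(hsv[...,1]>120)&n
a=P[Y]; zt=np.percentile(a[:,2],99); a=a[a[:,2]>zt-.005]; print('cup rim z',zt,cv2.minEnclosingCircle(a[:,:2].astype(np.float32)))
s=np.linalg.lstsq(np.c_[a[:,:2]-[.507,-.293],np.ones(len(a))],a[:,2],rcond=None)[0]; print(s)
b=P[B]; zt=np.percentile(b[:,2],99); b=b[b[:,2]>zt-.006]; print('beaker rim z',zt,cv2.minEnclosingCircle(b[:,:2].astype(np.float32)))
E
```

```text
clock: 27.07
position: [0.5061, -0.2924, 0.0875]
tool_rot: [-3.14, -0.001, 1.565]
force: [-0.7, -0.2, -0.1]
grip_width: 0.0849
finger_force: 0.0
clock: 27.73
position: [0.5052, -0.3673, 0.2495]
tool_rot: [3.14, 0.003, 1.56]
force: [-0.2, -0.6, -0.1]
grip_width: 0.0633
finger_force: 0.0
[ 0.50520409 -0.36726832  0.24952178] [3.14036377e+00 2.73216656e-03 1.56046168e+00]
cup rim z 0.08660321498481853 ((0.5052406787872314, -0.2928875982761383), 0.03073795512318611)
[0.01015628 0.04177622 0.08879655]
beaker rim z 0.37332217267292145 ((0.505927562713623, -0.2872117757797241), 9.999999747378752e-05)
```

View pics/w4.png

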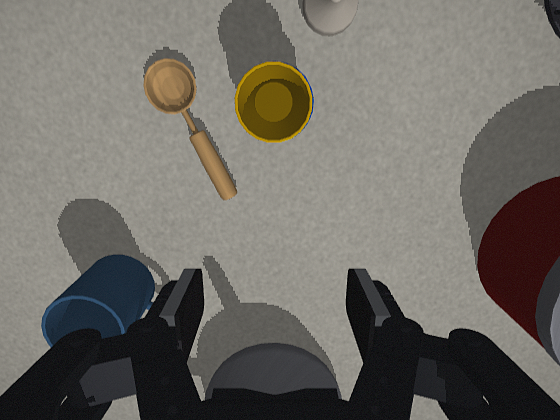

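The wrist view shows the cup centred in the beaker at (274,102), hiding the beaker rim, with the cup rim at z≈0.086 (home is 0.085). Next I'll return the oil bottle.

```bash
python3 -m crank '0.06 0.01 0.001 -0.015 0 0 0;0.06 0.025 0.003 -0.015 0 0 0;0.06 0.035 0.003 0 0 0 0;0.06 0.035 0.003 0 0 0 0;0.06 0.035 0.003 0 0 0 0;0.06 0.035 0.003 0 0 0 0;0.06 0.035 0.003 0 0 0 0;0.06 0.035 0.003 0 0 0 0'
python3 -m crank '0.06 0.025 0.001 0 0 0 0;0.06 0.015 0 0 0 0 0;0.06 0.006 0 0 0 0 0;0.06 0 0 0 0 0 0;0.06 0 0 0 0 0 0;0.06 0 0 0 0 0 0;0.06 0 0 0 0 0 0;0.06 0 0 0 0 0 0'
```

```text
clock: 28.45
position: [0.5291, -0.1142, 0.2794]
tool_rot: [3.141, 0.0, 1.567]
force: [0.7, 0.2, -0.5]
grip_width: 0.0598
finger_force: 0.0
clock: 29.12
position: [0.5308, -0.0727, 0.2779]
tool_rot: [-3.141, 0.0, 1.564]
force: [0.6, -0.4, -0.1]
grip_width: 0.0596
finger_force: 0.0
```

```bash
python3 -m crank '0.06 0 0 0.01 0 0 0;0.06 0 0 0.02 0 0 0;0.06 0 0 0.022 0 0 0;0.06 0 0 0.022 0 0 0;0.06 0 0 0.017 0 0 0;0.06 0 0 0.009 0 0 0;0.06 0 0 0 0 0 0;0.015 0 0 0 0 0 0' 50
python3 -m crank '0.015 0 0 0 0 0 0;0.015 0 0 0 0 0 0;0.015 0 0 0 0 0 0;0.015 0 0 0 0 0 0;0.015 0 0 0 0 0 0;0.015 0 0 0 0 0 0;0.015 0 0 0 0 0 0;0.015 0 0 -0.005 0 0 0'
python3 -m crank '0.015 0 0 -0.01 0 0 0;0.015 0 0 -0.018 0 0 0;0.015 0 0 -0.022 0 0 0;0.015 0 0 -0.022 0 0 0;0.015 0 0 -0.022 0 0 0;0.015 0 0 -0.022 0 0 0;0.015 0 0 -0.022 0 0 0;0.015 0 0 -0.022 0 0 0'
```

```text
clock: 29.78
position: [0.5309, -0.0718, 0.1779]
tool_rot: [-3.141, -0.0, 1.565]
force: [-0.1, -0.3, 0.3]
grip_width: 0.0494
finger_force: 0.0
clock: 30.45
position: [0.5307, -0.0719, 0.183]
tool_rot: [-3.141, 0.0, 1.565]
force: [-0.3, -0.2, -4.7]
grip_width: 0.0253
finger_force: 49.4
clock: 31.12
position: [0.5305, -0.0716, 0.345]
tool_rot: [3.141, -0.0, 1.565]
force: [-0.4, 0.1, -4.7]
grip_width: 0.0257
finger_force: 49.5
```

```bash
python3 -m crank '0.015 0 0 -0.022 0 0 0;0.015 0 0 -0.018 0 0 0;0.015 0 0 -0.01 0 0 0;0.015 0.01 0.001 0 0 0 0;0.015 0.02 0.002 0 0 0 0;0.015 0.03 0.0025 0 0 0 0;0.015 0.03 0.0025 0 0 0 0;0.015 0.03 0.0025 0 0 0 0'
python3 -m crank '0.015 0.03 0.0025 0 0 0 0;0.015 0.03 0.0025 0 0 0 0;0.015 0.03 0.0025 0 0 0 0;0.015 0.03 0.0025 0 0 0 0;0.015 0.025 0.0025 0 0 0 0;0.015 0.015 0.0015 0 0 0 0;0.015 0.01 0.001 0 0 0 0;0.015 0 0 0 0 0 0'
```

```text
clock: 31.78
position: [0.5415, 0.05, 0.3921]
tool_rot: [-3.14, -0.0, 1.565]
force: [-0.1, 0.5, -2.7]
grip_width: 0.0253
finger_force: 49.5
clock: 32.45
position: [0.5572, 0.2205, 0.392]
tool_rot: [-3.14, -0.001, 1.568]
force: [-0.4, 0.4, -5.0]
grip_width: 0.025
finger_force: 49.5
```

```bash
python3 -m crank '0.015 0.0005 -0.003 0.01 0 0 0;0.015 0 0 0.025 0 0 0;0.015 0 0 0.035 0 0 0;0.015 0 0 0.035 0 0 0;0.015 0 0 0.035 0 0 0;0.015 0 0 0.03 0 0 0;0.015 0 0 0.02 0 0 0;0.015 0 0 0.012 0 0 0'
python3 -m crank '0.015 0 0 0.006 0 0 0;0.015 0 0 0.003 0 0 0;0.015 0 0 0 0 0 0;0.015 0 0 0 0 0 0;0.015 0 0 0 0 0 0;0.015 0 0 0 0 0 0;0.015 0 0 0 0 0 0;0.015 0 0 0 0 0 0'
```

```text
clock: 33.12
position: [0.5538, 0.2164, 0.1878]
tool_rot: [-3.138, 0.002, 1.564]
force: [0.2, -0.3, -4.3]
grip_width: 0.0254
finger_force: 49.6
clock: 33.78
position: [0.5552, 0.2186, 0.1823]
tool_rot: [3.141, -0.0, 1.565]
force: [0.6, 0.4, -4.0]
grip_width: 0.0258
finger_force: 49.6
```

```bash
python3 -m crank '0.015 0.0025 -0.001 0.004 0 0 0;0.015 0 0 0.002 0 0 0;0.015 0 0 0.001 0 0 0;0.015 0 0 0.001 0 0 0;0.015 0 0 0.001 0 0 0;0.015 0 0 0 0 0 0;0.015 0 0 0 0 0 0;0.015 0 0 0 0 0 0'
```

```text
clock: 34.45
position: [0.5542, 0.2211, 0.1731]
tool_rot: [3.141, -0.0, 1.565]
force: [-0.9, 0.7, -0.2]
grip_width: 0.0255
finger_force: 49.7
```

```bash
python3 -m crank '0.015 0 0 0.0007 0 0 0;0.015 0 0 0 0 0 0;0.06 0 0 0 0 0 0;0.06 0 0 0 0 0 0;0.06 0 0 0 0 0 0;0.06 0 0 -0.01 0 0 0;0.06 0 0 -0.025 0 0 0;0.06 0 0 -0.03 0 0 0'
python3 -m crank '0.06 0 0 -0.03 0 0 0;0.06 -0.02 -0.003 -0.012 0 0 0;0.06 -0.03 -0.005 0 0 0 0;0.06 -0.035 -0.006 0 0 0 0;0.06 -0.035 -0.006 0 0 0 0;0.06 -0.035 -0.006 0 0 0 0;0.06 -0.035 -0.006 0 0 0 0;0.06 -0.025 -0.002 0 0 0 0'
```

```text
clock: 35.12
position: [0.5533, 0.2208, 0.2373]
tool_rot: [-3.139, 0.001, 1.565]
force: [0.4, 0.2, -0.0]
grip_width: 0.06
finger_force: 0.0
clock: 35.78
position: [0.5179, 0.0033, 0.2799]
tool_rot: [3.141, 0.001, 1.563]
force: [0.9, -0.5, 0.0]
grip_width: 0.0598
finger_force: 0.0
```

```bash
python3 -m crank '0.06 -0.006 0.0025 0.005 0 0 0;0.06 0 0 0.016 0 0 0;0.06 0 0 0.022 0 0 0;0.06 0 0 0.022 0 0 0;0.06 0 0 0.017 0 0 0;0.06 0 0 0.013 0 0 0;0.06 0 0 0.006 0 0 0;0.015 0 0 0 0 0 0' 50
python3 -m crank '0.015 0 0 0 0 0 0;0.015 0 0 0 0 0 0;0.015 0 0 0 0 0 0;0.015 0 0 0 0 0 0;0.015 0 0 0 0 0 0;0.015 0 0 0 0 0 0;0.015 0 0 0 0 0 0;0.015 0 0 0 0 0 0'
```

```text
clock: 36.45
position: [0.521, 0.0007, 0.1775]
tool_rot: [-3.14, -0.0, 1.566]
force: [-0.4, 0.7, -0.2]
grip_width: 0.0491
finger_force: 0.0
clock: 37.12
position: [0.5218, 0.0003, 0.1792]
tool_rot: [3.14, 0.0, 1.565]
force: [-2.5, 0.1, 8.7]
grip_width: 0.0254
finger_force: 48.9
```

```bash
python3 -m crank '0.015 0 0 -0.005 0 0 0;0.015 0 0 -0.015 0 0 0;0.015 0 0 -0.025 0 0 0;0.015 0 0 -0.035 0 0 0;0.015 0 0 -0.035 0 0 0;0.015 0 0 -0.035 0 0 0;0.015 0 0 -0.03 0 0 0;0.015 0 0 -0.02 0 0 0'
python3 -m crank '0.015 0.01 -0.001 -0.008 0 0 0;0.015 0.02 -0.003 0 0 0 0;0.015 0.03 -0.003 0 0 0 0;0.015 0.035 -0.004 0 0 0 0;0.015 0.035 -0.004 0 0 0 0;0.015 0.035 -0.004 0 0 0 0;0.015 0.035 -0.004 0 0 0 0;0.015 0.03 -0.004 0 0 0 0'
```

```text
clock: 37.78
position: [0.5213, 0.0005, 0.3818]
tool_rot: [3.139, 0.0, 1.565]
force: [-0.0, -0.7, -4.4]
grip_width: 0.0253
finger_force: 49.8
clock: 38.45
position: [0.4942, 0.2332, 0.3857]
tool_rot: [-3.141, -0.0, 1.566]
force: [0.4, 0.7, -3.0]
grip_width: 0.025
finger_force: 49.7
```

```bash
python3 -m crank '0.015 0.025 -0.003 0 0 0 0;0.015 0.015 0 0 0 0 0;0.015 0.006 0 0.01 0 0 0;0.015 0 0 0.025 0 0 0;0.015 0 0 0.035 0 0 0;0.015 0 0 0.035 0 0 0;0.015 0 0 0.03 0 0 0;0.015 0 0 0.03 0 0 0'
python3 -m crank '0.015 0 0 0.02 0 0 0;0.015 0 0 0.012 0 0 0;0.015 0 0 0.004 0 0 0;0.015 0 0 0 0 0 0;0.015 0 0 0 0 0 0;0.015 0 0 0 0 0 0;0.015 0 0 0 0 0 0;0.015 0 0 0 0 0 0'
```

```text
clock: 39.12
position: [0.492, 0.2754, 0.2186]
tool_rot: [-3.14, 0.001, 1.565]
force: [1.0, 0.4, -3.8]
grip_width: 0.0251
finger_force: 49.8
clock: 39.78
position: [0.4932, 0.2765, 0.186]
tool_rot: [3.14, -0.0, 1.565]
force: [-0.4, 0.6, -2.6]
grip_width: 0.0257
finger_force: 49.7
```

```bash
python3 -m crank '0.015 0.0045 -0.002 0.003 0 0 0;0.015 0 0 0.003 0 0 0;0.015 0 0 0.002 0 0 0;0.015 0 0 0.002 0 0 0;0.015 0 0 0.001 0 0 0;0.015 0 0 0.001 0 0 0;0.015 0 0 0 0 0 0;0.015 0 0 0 0 0 0'
python3 -m crank '0.015 0 0 0.001 0 0 0;0.015 0 0 0 0 0 0;0.015 0 0 0 0 0 0;0.015 0 0 0 0 0 0;0.015 0 0 0 0 0 0;0.015 0 0 0 0 0 0;0.015 0 0 0 0 0 0;0.015 0 0 0 0 0 0'
```

```text
clock: 40.45
position: [0.491, 0.281, 0.1733]
tool_rot: [3.141, -0.0, 1.565]
force: [-0.4, 0.2, 0.1]
grip_width: 0.0255
finger_force: 50.1
clock: 41.12
position: [0.4912, 0.2815, 0.1732]
tool_rot: [3.14, -0.001, 1.565]
force: [-2.7, -0.8, 12.3]
grip_width: 0.0251
finger_force: 51.5
```

```bash
python3 -m crank '0.06 0 0 -0.0005 0 0 0;0.06 0 0 0 0 0 0;0.06 0 0 0 0 0 0;0.06 0 0 -0.01 0 0 0;0.06 0 0 -0.025 0 0 0;0.06 0 0 -0.03 0 0 0;0.06 0 0 -0.03 0 0 0;0.06 -0.015 0.002 -0.012 0 0 0'
python3 -m crank '0.06 -0.03 0.003 0 0 0 0;0.06 -0.035 0.003 0 0 0 0;0.06 -0.035 0.003 0 0 0 0;0.06 -0.035 0.003 0 0 0 0;0.06 -0.03 0.003 0 0 0 0;0.06 -0.02 0.002 0 0 0 0;0.06 -0.005 0 0 0 0 0;0.06 0 0 0 0 0 0'
```

```text
clock: 41.78
position: [0.4926, 0.269, 0.2842]
tool_rot: [3.138, -0.004, 1.568]
force: [-0.6, 0.4, -0.1]
grip_width: 0.0599
finger_force: 0.0
clock: 42.45
position: [0.5088, 0.0743, 0.2802]
tool_rot: [3.141, 0.0, 1.563]
force: [0.2, -0.3, -0.2]
grip_width: 0.0602
finger_force: 0.0
```

```bash
python3 -m crank '0.06 0.0015 0.001 0.005 0 0 0;0.06 0 0 0.016 0 0 0;0.06 0 0 0.022 0 0 0;0.06 0 0 0.022 0 0 0;0.06 0 0 0.017 0 0 0;0.06 0 0 0.013 0 0 0;0.06 0 0 0.006 0 0 0;0.015 0 0 0 0 0 0' 50
python3 -m crank '0.015 0 0 0 0 0 0;0.015 0 0 0 0 0 0;0.015 0 0 0 0 0 0;0.015 0 0 0 0 0 0;0.015 0 0 0 0 0 0;0.015 0 0 0 0 0 0;0.015 0 0 0 0 0 0;0.015 0 0 0 0 0 0'
```

```text
clock: 43.12
position: [0.5091, 0.0787, 0.1776]
tool_rot: [-3.14, -0.0, 1.567]
force: [0.4, 1.0, -0.1]
grip_width: 0.0494
finger_force: 0.0
clock: 43.78
position: [0.5102, 0.0776, 0.1796]
tool_rot: [3.14, -0.0, 1.565]
force: [-0.8, 1.0, 7.5]
grip_width: 0.0251
finger_force: 49.2
```

```bash
python3 -m crank '0.015 0 0 -0.005 0 0 0;0.015 0 0 -0.015 0 0 0;0.015 0 0 -0.025 0 0 0;0.015 0 0 -0.035 0 0 0;0.015 0 0 -0.035 0 0 0;0.015 0 0 -0.035 0 0 0;0.015 0 0 -0.03 0 0 0;0.015 0 0 -0.02 0 0 0'
python3 -m crank '0.015 0.01 0.001 -0.01 0 0 0;0.015 0.02 0.002 0 0 0 0;0.015 0.03 0.002 0 0 0 0;0.015 0.035 0.002 0 0 0 0;0.015 0.035 0.002 0 0 0 0;0.015 0.035 0.002 0 0 0 0;0.015 0.035 0.002 0 0 0 0;0.015 0.03 0.002 0 0 0 0'
python3 -m crank '0.015 0.025 0.002 0 0 0 0;0.015 0.012 0.002 0 0 0 0;0.015 0.004 0 0 0 0 0;0.015 0 0 0 0 0 0;0.015 0 0 0 0 0 0;0.015 0 0 0 0 0 0;0.015 0 0 0 0 0 0;0.015 0 0 0 0 0 0'
```

```text
clock: 44.45
position: [0.5097, 0.0775, 0.382]
tool_rot: [3.139, -0.0, 1.565]
force: [0.1, -1.0, -4.5]
grip_width: 0.0251
finger_force: 49.7
clock: 45.12
position: [0.5251, 0.31, 0.388]
tool_rot: [-3.14, 0.0, 1.566]
force: [0.0, -0.1, -4.9]
grip_width: 0.0254
finger_force: 49.7
clock: 45.78
position: [0.5306, 0.3472, 0.3889]
tool_rot: [3.141, 0.0, 1.564]
force: [-0.2, 0.4, -4.2]
grip_width: 0.0256
finger_force: 49.7
```

```bash
python3 -m crank '0.015 0.002 -0.0015 0.01 0 0 0;0.015 0 0 0.025 0 0 0;0.015 0 0 0.035 0 0 0;0.015 0 0 0.035 0 0 0;0.015 0 0 0.035 0 0 0;0.015 0 0 0.03 0 0 0;0.015 0 0 0.018 0 0 0;0.015 0 0 0.01 0 0 0'
python3 -m crank '0.015 0 0 0.005 0 0 0;0.015 0 0 0 0 0 0;0.015 0 0 0 0 0 0;0.015 0 0 0 0 0 0;0.015 0 0 0 0 0 0;0.015 0 0 0 0 0 0;0.015 0 0 0 0 0 0;0.015 0 0 0 0 0 0'
```

```text
clock: 46.45
position: [0.5278, 0.3492, 0.1875]
tool_rot: [-3.139, 0.002, 1.565]
force: [0.0, 0.3, -3.8]
grip_width: 0.0255
finger_force: 49.7
clock: 47.12
position: [0.5289, 0.3503, 0.186]
tool_rot: [3.141, -0.0, 1.565]
force: [0.3, 0.5, -4.4]
grip_width: 0.0252
finger_force: 49.7
```

```bash
python3 -m crank '0.015 -0.001 0 0.003 0 0 0;0.015 0 0 0.003 0 0 0;0.015 0 0 0.002 0 0 0;0.015 0 0 0.002 0 0 0;0.015 0 0 0.001 0 0 0;0.015 0 0 0.001 0 0 0;0.015 0 0 0 0 0 0;0.015 0 0 0 0 0 0'
python3 -m crank '0.015 0 0 0.001 0 0 0;0.015 0 0 0 0 0 0;0.015 0 0 0 0 0 0;0.015 0 0 0 0 0 0;0.015 0 0 0 0 0 0;0.015 0 0 0 0 0 0;0.015 0 0 0 0 0 0;0.015 0 0 0 0 0 0'
```

```text
clock: 47.78
position: [0.5288, 0.3492, 0.1737]
tool_rot: [-3.142, -0.0, 1.565]
force: [-0.0, -0.7, -2.4]
grip_width: 0.0254
finger_force: 49.8
clock: 48.45
position: [0.5291, 0.3497, 0.1736]
tool_rot: [3.14, -0.001, 1.565]
force: [-0.9, -1.0, 6.6]
grip_width: 0.0253
finger_force: 50.4
```

Touched down. I'll release, retreat and check.

```bash
python3 -m crank '0.06 0 0 0 0 0 0;0.06 0 0 0 0 0 0;0.06 0 0 0 0 0 0;0.06 0 0 -0.01 0 0 0;0.06 0 0 -0.025 0 0 0;0.06 0 0 -0.03 0 0 0;0.06 0 0 -0.035 0 0 0;0.06 -0.015 0 -0.035 0 0 0'
python3 -m crank '0.06 -0.03 0 -0.015 0 0 0;0.06 -0.035 0 0 0 0 0;0.06 -0.035 0 0 0 0 0;0.06 -0.035 0 0 0 0 0;0.06 -0.035 0 0 0 0 0;0.06 -0.035 0 0 0 0 0;0.06 -0.035 0 0 0 0 0;0.06 -0.03 0 0 0 0 0'
python3 -m crank '0.06 -0.03 0 0 0 0 0;0.06 -0.035 0 0 0 0 0;0.06 -0.035 0 0 0 0 0;0.06 -0.03 0 0 0 0 0;0.06 -0.01 0 0 0 0 0;0.06 0 0 0 0 0 0;0.06 0 0 0 0 0 0;0.06 0 0 0 0 0 0'
python3 - <<'E'
from h import *
for n in('top','side'):
    d=snap(n,n+'9');P=cloud(d);z=P[...,2];m=(z>.165)&(z<.21)&(P[...,1]>.15)&(P[...,1]<.4)&(P[...,0]>.4)&(P[...,0]<.65)
    k,l=cv2.connectedComponents(m.astype(np.uint8))
    for i in range(1,k):
        q=l==i
        if q.sum()>80: a=P[q];print(n,(a.min(0)+a.max(0)).round(4)/2,a[:,2].max(),d['pixels'][q].mean(0).round())
a=cv2.imread('pics/top9.png')[110:250,60:220];b=cv2.imread('pics/side9.png')
c=np.hstack([cv2.resize(a,(400,350)),cv2.resize(b[120:365,110:390],(400,350))]);cv2.imwrite('pics/f.png',c)
E
```

```text
clock: 49.12
position: [0.5275, 0.3363, 0.3098]
tool_rot: [-3.141, -0.002, 1.568]
force: [0.8, 0.2, 0.7]
grip_width: 0.0598
finger_force: 0.0
clock: 49.78
position: [0.5269, 0.0619, 0.3235]
tool_rot: [3.141, 0.001, 1.564]
force: [1.6, -0.5, -0.1]
grip_width: 0.0599
finger_force: 0.0
clock: 50.45
position: [0.5264, -0.0744, 0.3231]
tool_rot: [3.141, -0.0, 1.567]
force: [-0.4, 1.0, -0.2]
grip_width: 0.0599
finger_force: 0.0
top [0.5533  0.21835 0.18045] 0.19577780559136668 [45. 88. 40.]
top [0.5285  0.34735 0.1813 ] 0.19712171815575438 [129.  30.  30.]
top [0.48835 0.27515 0.1804 ] 0.195323537316035 [157. 158. 153.]
side [0.5518  0.22055 0.1802 ] 0.19529603220065414 [45. 80. 34.]
side [0.48845 0.27645 0.18   ] 0.1949807293541829 [122. 119. 117.]
side [0.5281  0.34935 0.17965] 0.19428844171083143 [120.  22.  22.]
```

View pics/f.png

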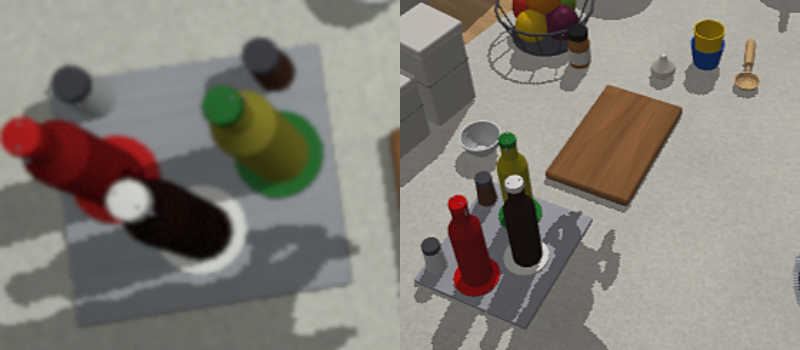

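The final crops show all three bottles upright on their matching coasters: stoppers at (18,137) red, (128,200) white and (223,105) green. The cup is nested upright in the beaker at (708,45) and the arm is clear.

```bash
python3 -c "
from workcell import bot; print(bot.job_done())"
```

```text
the job is handed in; nothing more can be done
None
```

The job is handed in at about 50 s on the clock: the cup is nested upright and fully home in the beaker, and all three bottles stand upright on their matching coasters, within about 3 mm of the centres by camera; no verdict came back.

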